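# Load a lamp cell in its carrier and dock it for charging

## Task

Put the cycle-lamp battery on charge: stand the larger of the two bare cells upright in the cup-shaped carrier while the carrier is still out on the bench and let go of it, then pick up the loaded carrier, cell and all, and set it upright and fully home in the round well of the charging dock. Leave the smaller cell standing where it is.

Things in the scene. Friction and masses are not known exactly. Their poses are not given: they have to be found in the camera images.
- cell_center (a point): The larger bare battery cell: loose grey upright cylinder, 32 mm diameter, 70 mm tall (with a small steel button on top), 0.14 kg, standing on the bench. The point is at its centre, 35 mm above its underside; z is its axis.
- small_cell_center (a point): The smaller bare cell, a bystander: same look, 26 mm diameter, 50 mm tall, standing on the bench in one of the two places where the larger may stand too. The point is at its centre, 25 mm above its underside.
- carrier_center (a point): The cell carrier: loose round black cup, open at the top, 56 mm outside diameter, 46 mm bore, 42 mm tall, 5 mm wall, 6 mm floor, 0.13 kg, standing on the bench. The point is on its axis, half-way up, 21 mm above its underside; z is its axis. A cell seated in it stands 34 mm (large cell) above its rim; it is held by its outer wall.
- dock_well (a point): The charging dock: grey square block fixed to the bench, 100 x 100 mm, 24 mm tall, with a round well of 74 mm diameter and 16 mm depth in its top. The point is at the centre of the well's floor, 8 mm above the bench. The upper 26 mm of a seated carrier stay clear above the dock.
There are look-alikes about, which are no part of the job. Leave any orange or purple look-alike of the part that bears carrier_center alone.

How it is judged (in metres and radians):
On the way, in this order (a step that is already met when the one before it is completed fails the run):
1. the larger cell stands in the carrier, released, while the carrier is still outside the dock (x of cell_center in the frame of carrier_center between -0.01 and 0.01 m and y of cell_center in the frame of carrier_center between -0.01 and 0.01 m and z of cell_center in the frame of carrier_center between 0.014 and 0.024 m and angle between each of cell_center, carrier_center's own z axis and vertical below 0.17 rad and contact force between the fingers and cell below 0.3 N and horizontal distance between carrier_center and dock_well above 0.075 m), for 0.2 s.
2. the carrier is lifted off the bench with the cell in it (x of cell_center in the frame of carrier_center between -0.01 and 0.01 m and y of cell_center in the frame of carrier_center between -0.01 and 0.01 m and z of cell_center in the frame of carrier_center between 0.014 and 0.024 m and height (world z) of carrier_center above 0.046 m and contact force between the fingers and carrier above 1 N), for 0.2 s.
At the end, for the whole second after the job is handed in: The carrier stands on the floor of the dock's well (within 12 mm of its centre, its base within 4 mm of the floor), with the larger cell down on the carrier's floor (within 10 mm across each way, 4 mm in height), both upright within 10 degrees and at rest; the smaller cell still stands (x of cell_center in the frame of carrier_center between -0.01 and 0.01 m and y of cell_center in the frame of carrier_center between -0.01 and 0.01 m and z of cell_center in the frame of carrier_center between 0.014 and 0.024 m and angle between each of cell_center, carrier_center, small_cell_center's own z axis and vertical below 0.17 rad and horizontal distance between carrier_center and dock_well below 0.012 m and z of carrier_center in the frame of dock_well between 0.016 and 0.025 m and linear speed of each of carrier, cell below 0.02 m/s); the robot touches nothing.
It fails at once if the smaller cell is displaced by more than 30 mm (distance of small_cell_center from where it was at the start of the episode above 0.03 m).
It also fails if it takes over 58 s, if anything falls off the work surface, if the arm or the gripper's body presses on something with over 40 N, if the wrist force passes 120 N, or if a joint passes its speed limit or range.

## Robot

A 6-joint arm with a two-finger parallel gripper is mounted at the origin on a cart in front of the work surface, level with it; the furniture and walls round the work are solid. World frame = base frame: x ahead of the robot, y to its left, z up, the work surface at z = 0. Lengths are in mm, angles in rad, forces in N, time in s.
With the tool pointing down it reaches from about 275 to 850 mm from the base axis. Payload 5.2 kg.
Tool frame: the origin (TCP) lies at the very end of the fingers, on their centre line; the grasp point (between the pads) lies 19 mm behind it (arm.tcp_to_grasp is the distance from the TCP to the grasp point, in mm); z points along the fingers, y is the direction in which the jaws open and shut (so a half turn about z gives the same grasp; the last joint's range is limited). The gripper opens to 85 mm and grips with 20 to 120 N. Pads are 22 mm wide; open, the fingers measure 114 mm over their backs; the gripper's body (76 mm by 85 mm) begins 54 mm behind the grasp point. The pads swing forward as they close: fully open they stand 13 mm farther back than shut.
Start: joints at [1.025, 0.259, 1.535, -0, 1.348, -0.203], TCP at [184.847, 518.012, 231.31] pointing down, gripper open.
Joint ranges: [-3.14, 3.14], [-0.91, 2.08], [0.19, 2.58], [-1.22, 4.36], [0.22, 2.71], [-3.12, 3.12]. Speed limits (rad/s): [2.57, 2.57, 3.14, 3.14, 3.14, 3.14].

## Interface

Orientations are given as a unit quaternion [x, y, z, w].
In Python, from station import readout, vision, arm gives the robot as it stands.
- The arm moves only by the shell command python3 -m handwheel 'ROWS' [FORCE]. ROWS is JSON, a list of rows, each an object with "delta_rot": the turn, a rotation vector about the tool's x, y, z as a fraction of full scale, a list of three; "travel": the shift along the tool's x, y, z as a fraction of full scale, a list of three; "claw": the opening, from -1 (shut) to 1 (fully open), so that 0 is half open. In form: [{"delta_rot": [ax, ay, az], "travel": [dx, dy, dz], "claw": claw}, ...]. A call has 1 to 12 rows; each row is the pose to reach, as a shift and turn from the pose commanded when the call began, along the tool's axes at that moment, turning the shorter way round; what a row does not reach only later rows make up. Full scale, the value 1, is 0.25 m for a shift and pi rad for a turn. A row lasts 1/10 s, in which the tool goes at most 50 mm and 8.59 degrees, less where a joint would pass 70% of its speed; a pose out of reach is approached as far as the arm can. A call with a number of a shift or a turn outside -1 to 1 is refused whole. A call with a gripper value outside its range is refused whole. The fingers move at their own pace and stop on an object; FORCE is the grip in N (left out, the last holds). Time passes only in rows, so rows that repeat a pose let the fingers close. It gives the time, the measured TCP pose, the force and the opening at its end, in the units of the state.
- readout.read_state(): the state, without advancing time (a new reading comes with each control period).
- vision.grab_frame(name): name is "side" or "top" or "wrist"; returns the picture (400x640x3 uint8, red, green, blue); there is no depth.
- vision.camera_model(name): a dict with "mtx" (3x3 intrinsics, pixels), "origin" and "rotation" of the camera in the world. Camera axes: x right, y up, looking along -z (the intrinsics and any distortion apply to the point x, -y, -z); pixel columns grow to the right and rows downward; lengths in mm; the calibration is good to about 2 mm. A picture is of the moment at which its call begins: read the wrist's pose just before it. camera_model takes no time and is no camera call; for the wrist camera it gives the pose at the moment of the call.
- arm.hand_in(): hands the job in, once; it reports no verdict.
Trained networks look in the newest picture that a camera, given by its name, has taken for a name from the list of things; names that differ only in an ending like _2 or _b are one class to them, and where a whole thing is asked for, a point or a joint stands for the part that bears it (a point fixed in the world has none). Each returns a list of dicts, best first, with "score" (0 to 1); they miss things now and then, are a little off and sometimes report something else, mostly with a low value. They report only what shows in the picture. A call takes as long as a camera call. They do not tell look-alikes from the thing itself.
- vision.boxes_of(camera, label): "location" ([x, y, z] in mm, in world coordinates, good to about 4 mm: the middle of the surface that is visible of it).
- vision.masks_of(camera, label): "pixels" (400x640 bool, what is visible of it).
- vision.place_of(camera, label): "location" ([x, y, z] in mm, in world coordinates, good to about 4 mm: a listed point, or the origin of a listed thing).
The state is a dict: "time": time; "q": joint angles; "joint_velocities": joint speeds; "tau": joint torques, N m; "tcp_pos": TCP position; "ee_rot": TCP orientation; "force": force on the tool from outside, world axes, zero at the start; "moment": the same for the moment, N m; "opening": finger opening in mm.
Only numpy, scipy, OpenCV 4.12 (cv2) and the standard library are available. Lean on these libraries where they do the work, as an engineer would, in place of code of your own. Each camera call takes 0.05 s, during which the arm holds its last target.

## Working session

There is one attempt and no reset: what is moved stays moved. The work goes in short steps, Python scripts to look and compute and a shell command to move; the robot and the scene stay as the last step left them, time stands still between calls to the robot, and variables do not carry over. Pictures are saved under pics/ and viewed, and the job is handed in when it is done.

```bash
mkdir -p pics; ls; python3 - <<'E'
from station import readout, vision, arm
import cv2
s=readout.read_state(); print(s['time'],s['tcp_pos'],s['ee_rot'],s['opening'],arm.tcp_to_grasp)
for c in ['top','side']:
    im=vision.grab_frame(c); cv2.imwrite(f'pics/{c}0.png',im[:,:,::-1])
    for l in ['cell_center','small_cell_center','carrier_center','dock_well']:
        for d in vision.place_of(c,l): print(c,l,d)
    m=vision.camera_model(c); print(m)
print(readout.read_state()['time'])
E
```

```text
pics
0.0 [184.59435294 517.54069001 230.47107488] [ 1.70555283e-01  9.85347679e-01 -8.61155604e-04 -3.24511620e-04] 85.51011085320297 18.700000000000003
top cell_center {'location': [561.2, 21.4, 31.9], 'score': 0.51}
top small_cell_center {'location': [436.0, -15.8, 21.3], 'score': 0.54}
top carrier_center {'location': [361.8, 316.7, 18.2], 'score': 0.86}
top carrier_center {'location': [359.9, 212.8, 20.3], 'score': 0.83}
top carrier_center {'location': [470.6, 280.5, 19.2], 'score': 0.62}
top dock_well {'location': [480.5, 120.1, 8.5], 'score': 0.55}
{'mtx': array([[454.56471759,   0.        , 328.25533946],
       [  0.        , 454.56471759, 198.99902169],
       [  0.        ,   0.        ,   1.        ]]), 'origin': array([361.04065358, 141.95774674, 929.69375052]), 'rotation': array([ 0.05578624, -0.04138568, -0.69672898,  0.71396347])}
side cell_center {'location': [561.4, 20.2, 37.0], 'score': 0.82}
side small_cell_center {'location': [434.8, -16.7, 25.8], 'score': 0.88}
side carrier_center {'location': [471.8, 284.4, 25.7], 'score': 0.97}
side carrier_center {'location': [363.0, 313.6, 20.7], 'score': 0.91}
side carrier_center {'location': [360.4, 217.0, 18.7], 'score': 0.72}
side dock_well {'location': [482.9, 119.5, 10.0], 'score': 0.7}
{'mtx': array([[441.63578724,   0.        , 319.57733047],
       [  0.        , 441.63578724, 198.8318031 ],
       [  0.        ,   0.        ,   1.        ]]), 'origin': array([ 184.62690964, -446.68476831,  608.09024104]), 'rotation': array([ 0.40157956, -0.0955458 , -0.20750029,  0.88687569])}
0.5
```

View pics/top0.png

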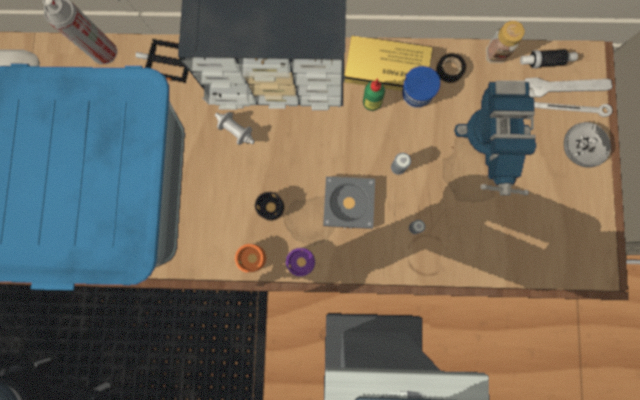

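View pics/side0.png

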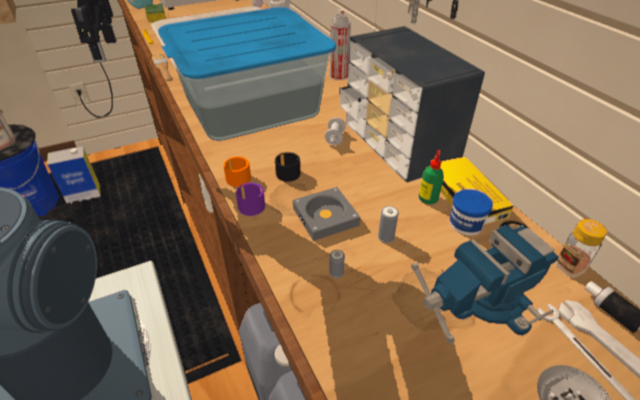

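The top view shows the black carrier at pixel (269,205), the dock at (350,202), the large cell at (401,162) and the small cell at (418,227). The orange and purple decoys are at (250,258) and (300,261). The side view and the networks agree with this.

```bash
cat > h.py <<'E'
import numpy as np, sys, cv2
from scipy.spatial.transform import Rotation as R
from station import readout, vision, arm
def to(*t):
    s=readout.read_state(); d=R.from_quat(s['ee_rot']).inv().apply(np.array(t)-s['tcp_pos'])/250
    print('t',round(s['time'],2),'tcp',np.round(s['tcp_pos'],1),'q',np.round(s['q'],2),'open',round(s['opening'],1),'F',np.round(s['force'],1)); print('travel',np.round(d,4)); return d
def pix(m,P):
    r=R.from_quat(m['rotation']) if np.size(m['rotation'])==4 else R.from_matrix(m['rotation'])
    c=r.inv().apply(np.atleast_2d(P)-m['origin']); c=c*[1,-1,-1]
    u=c@m['mtx'].T; return u[:,:2]/u[:,2:]
def ring(x,y,z,r):
    a=np.linspace(0,2*np.pi,60); return np.c_[x+r*np.cos(a),y+r*np.sin(a),0*a+z]
def overlay(c,rings,fn,crop=None,k=1):
    im=vision.grab_frame(c)[:,:,::-1].copy(); m=vision.camera_model(c)
    if crop: x0,y0,x1,y1=crop
    else: x0,y0,x1,y1=0,0,640,400
    im=cv2.resize(im[y0:y1,x0:x1],None,fx=k,fy=k,interpolation=cv2.INTER_CUBIC)
    for g in rings:
        p=(pix(m,ring(*g))+.5-[x0,y0])*k
        cv2.polylines(im,[np.int32(p*8)],True,(0,255,0),1,cv2.LINE_AA,3)
    cv2.imwrite(fn,im)
E
python3 - <<'E'
from h import *
to(561,21,230)
overlay('top',[(561.3,20.8,70,16),(435.4,-16.2,50,13),(471.2,282.4,42,28),(471.2,282.4,42,23),(481.7,120,24,37)],'pics/ov1.png',(230,130,450,280),3.6)
E
```

```text
t 0.5 tcp [184.8 518.  231.3] q [ 1.03  0.26  1.54 -0.    1.35 -0.2 ] open 85.2 F [-0.   0.1  0. ]
travel [-2.0853 -1.3666  0.0052]
```

View pics/ov1.png

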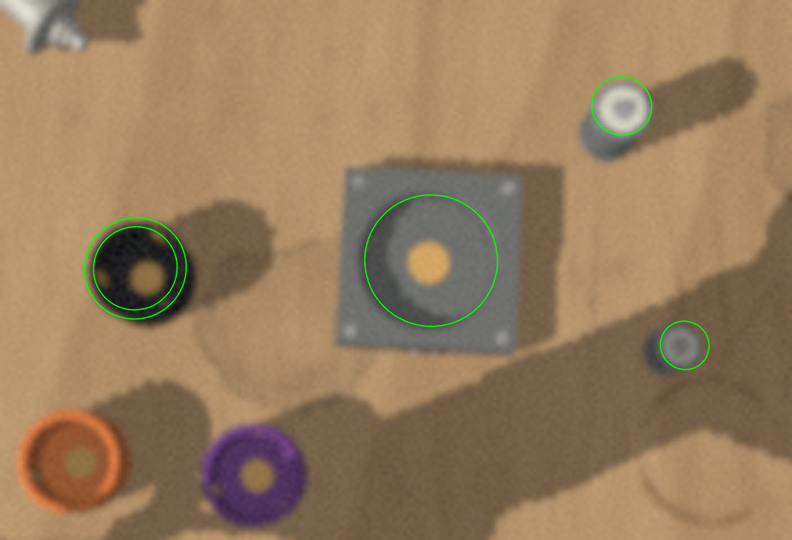

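```bash
r='x'; python3 -m handwheel '[{"delta_rot":[0,0,0],"travel":[-0.7,-0.45,0],"claw":1},{"delta_rot":[0,0,0],"travel":[-0.7,-0.45,0],"claw":1},{"delta_rot":[0,0,0],"travel":[-0.7,-0.45,0],"claw":1},{"delta_rot":[0,0,0],"travel":[-0.7,-0.45,0],"claw":1},{"delta_rot":[0,0,0],"travel":[-0.7,-0.45,0],"claw":1},{"delta_rot":[0,0,0],"travel":[-0.7,-0.45,0],"claw":1}]'
python3 -c "
from h import *
to(561,21,200)"
```

```text
time: 1.15
tcp_pos: [312.9, 352.2, 231.5]
ee_rot: [0.172, 0.985, 0.0, 0.0]
force: [-0.5, -0.3, 0.0]
opening: 85.6
t 1.15 tcp [312.9 352.2 231.5] q [ 0.61  0.11  1.71  0.    1.31 -0.62] open 85.6 F [-0.5 -0.3  0. ]
travel [-1.3834 -0.909   0.1259]
```

```bash
python3 -m handwheel '[{"delta_rot":[0,0,0],"travel":[-0.9,-0.6,0.1],"claw":1},{"delta_rot":[0,0,0],"travel":[-0.9,-0.6,0.1],"claw":1},{"delta_rot":[0,0,0],"travel":[-0.9,-0.6,0.1],"claw":1},{"delta_rot":[0,0,0],"travel":[-0.9,-0.6,0.1],"claw":1},{"delta_rot":[0,0,0],"travel":[-0.9,-0.6,0.1],"claw":1},{"delta_rot":[0,0,0],"travel":[-0.9,-0.6,0.1],"claw":1},{"delta_rot":[0,0,0],"travel":[-0.9,-0.6,0.1],"claw":1},{"delta_rot":[0,0,0],"travel":[-0.9,-0.6,0.1],"claw":1}]'
python3 -c "
from h import *
to(561,21,200)"
```

```text
time: 1.95
tcp_pos: [472.9, 137.7, 206.1]
ee_rot: [0.17, 0.985, 0.0, -0.001]
force: [-0.2, 0.5, 0.2]
opening: 85.2
t 1.95 tcp [472.9 137.7 206.1] q [ 0.06  0.18  1.71  0.    1.26 -1.17] open 85.2 F [-0.2  0.5  0.2]
travel [-0.4886 -0.3212  0.0234]
```

```bash
python3 -m handwheel '[{"delta_rot":[0,0,0],"travel":[-0.488,-0.321,0.15],"claw":1},{"delta_rot":[0,0,0],"travel":[-0.488,-0.321,0.15],"claw":1},{"delta_rot":[0,0,0],"travel":[-0.488,-0.321,0.15],"claw":1},{"delta_rot":[0,0,0],"travel":[-0.488,-0.321,0.15],"claw":1},{"delta_rot":[0,0,0],"travel":[-0.488,-0.321,0.15],"claw":1},{"delta_rot":[0,0,0],"travel":[-0.488,-0.321,0.15],"claw":1},{"delta_rot":[0,0,0],"travel":[-0.488,-0.321,0.15],"claw":1}]'
python3 -c "
from h import *
to(561,21,38)
overlay('wrist',[(561.3,20.8,70,16)],'pics/w1.png')
for l in ['cell_center','small_cell_center']: print(l,vision.place_of('wrist',l))
"
```

```text
time: 2.65
tcp_pos: [560.6, 21.8, 169.5]
ee_rot: [0.169, 0.986, 0.0, 0.0]
force: [-1.0, 0.6, -0.6]
opening: 85.7
t 2.65 tcp [560.6  21.8 169.5] q [-0.16  0.33  1.6   0.    1.22 -1.39] open 85.7 F [-1.   0.6 -0.6]
travel [-0.0024 -0.0029  0.5259]
cell_center [{'location': [557.1, 19.2, 36.0], 'score': 0.72}]
small_cell_center [{'location': [431.6, -15.0, 26.7], 'score': 0.84}]
```

View pics/w1.png

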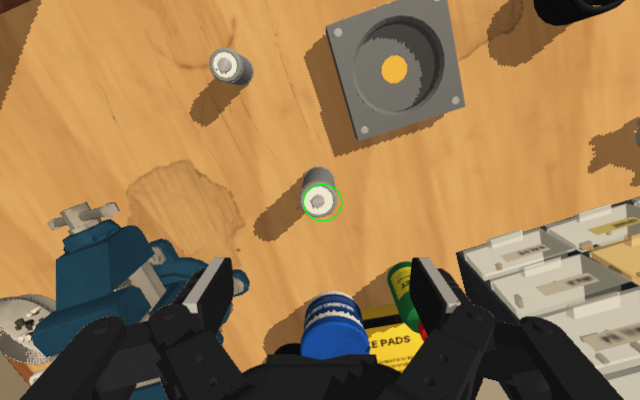

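The wrist view shows the larger cell's top at (319,200), within 2 px of its predicted ring. I'll descend and grip.

```bash
python3 -m handwheel '[{"delta_rot":[0,0,0],"travel":[-0.002,0,0.2],"claw":1},{"delta_rot":[0,0,0],"travel":[-0.002,0,0.35],"claw":1},{"delta_rot":[0,0,0],"travel":[-0.002,0,0.45],"claw":1},{"delta_rot":[0,0,0],"travel":[-0.002,0,0.5],"claw":1},{"delta_rot":[0,0,0],"travel":[-0.002,0,0.526],"claw":1},{"delta_rot":[0,0,0],"travel":[-0.002,0,0.526],"claw":1},{"delta_rot":[0,0,0],"travel":[-0.002,0,0.526],"claw":1}]' 30
python3 -c "
from h import *
to(561,21,38)
overlay('side',[(561.3,20.8,70,16)],'pics/s1.png',(300,120,500,270),4)
"
```

```text
time: 3.5
tcp_pos: [562.8, 19.5, 38.7]
ee_rot: [0.17, 0.985, 0.0, 0.001]
force: [0.3, 0.0, 0.7]
opening: 85.7
t 3.5 tcp [562.8  19.5  38.7] q [-0.16  0.48  1.73  0.    0.93 -1.39] open 85.7 F [0.3 0.  0.7]
travel [0.009  0.0032 0.0026]
```

View pics/s1.png

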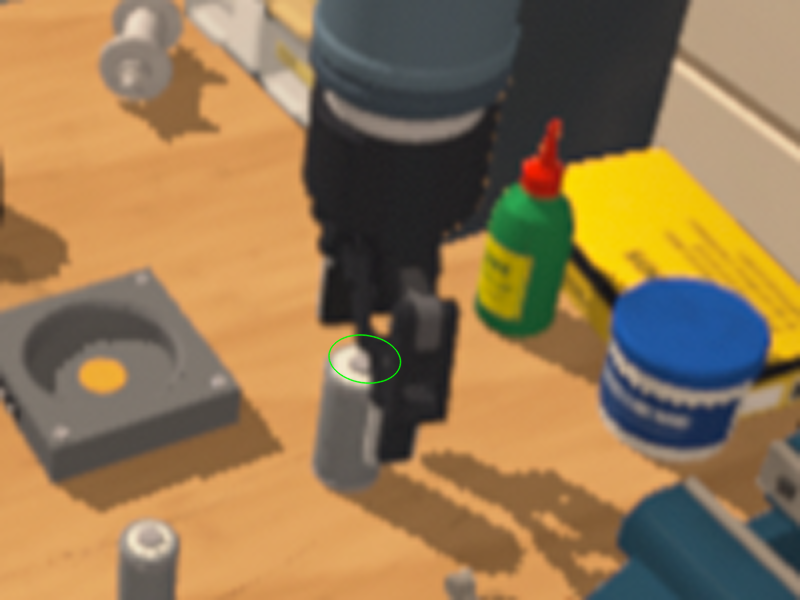

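The side view shows the cell top between the open jaws, its right part hidden by the near finger. Its left edge at 328 lies on the ring. I'll close the jaws.

```bash
python3 -m handwheel '[{"delta_rot":[0,0,0],"travel":[0,0,0],"claw":-0.5},{"delta_rot":[0,0,0],"travel":[0,0,0],"claw":-0.5},{"delta_rot":[0,0,0],"travel":[0,0,0],"claw":-0.5},{"delta_rot":[0,0,0],"travel":[0,0,0],"claw":-0.5},{"delta_rot":[0,0,0],"travel":[0,0,0],"claw":-0.5},{"delta_rot":[0,0,0],"travel":[0,0,0],"claw":-0.5},{"delta_rot":[0,0,0],"travel":[0,0,0],"claw":-0.5},{"delta_rot":[0,0,0],"travel":[0,0,0],"claw":-0.5}]' 30
python3 -c "
from h import *
to(561,21,38)
overlay('side',[(561.3,20.8,70,16)],'pics/s2.png',(300,120,500,270),4)
"
```

```text
time: 4.35
tcp_pos: [562.0, 19.5, 37.7]
ee_rot: [0.171, 0.985, -0.0, 0.0]
force: [-1.0, -0.4, 5.5]
opening: 31.4
t 4.35 tcp [562.   19.5  37.7] q [-0.16  0.48  1.74 -0.    0.93 -1.39] open 31.4 F [-1.  -0.4  5.5]
travel [ 0.0058  0.0043 -0.0014]
```

View pics/s2.png

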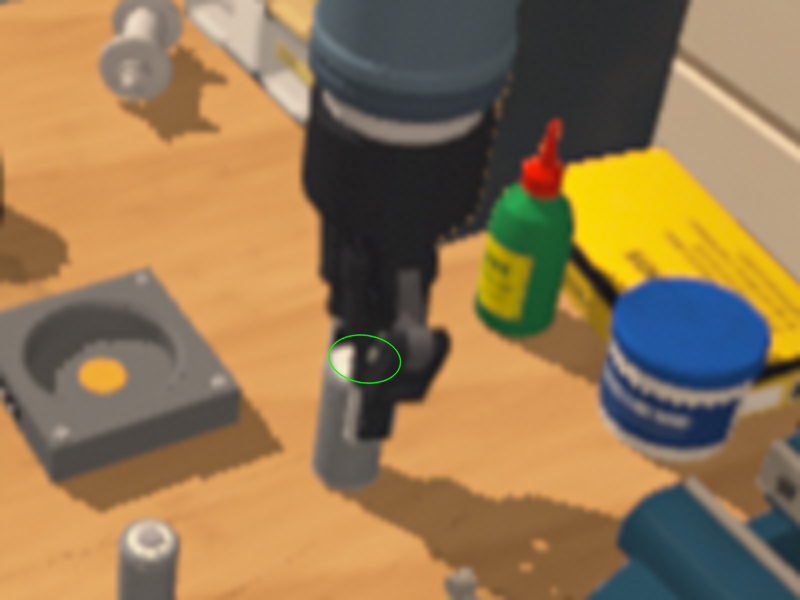

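```bash
python3 -m handwheel '[{"delta_rot":[0,0,0],"travel":[0,0,-0.1],"claw":-0.5},{"delta_rot":[0,0,0],"travel":[0,0,-0.25],"claw":-0.5},{"delta_rot":[0,0,0],"travel":[0,0,-0.4],"claw":-0.5},{"delta_rot":[0,0,0],"travel":[0,0,-0.42],"claw":-0.5},{"delta_rot":[0,0,0],"travel":[0,0,-0.42],"claw":-0.5}]'
python3 -c "
from h import *
to(471.2,282.4,150)
overlay('wrist',[],'pics/w2.png')
"
```

```text
time: 4.9
tcp_pos: [562.3, 19.6, 143.1]
ee_rot: [0.171, 0.985, 0.0, 0.001]
force: [1.0, 0.6, -1.9]
opening: 31.3
t 4.9 tcp [562.3  19.6 143.1] q [-0.16  0.35  1.63  0.    1.16 -1.39] open 31.3 F [ 1.   0.6 -1.9]
travel [ 0.6965  0.8677 -0.0287]
```

View pics/w2.png

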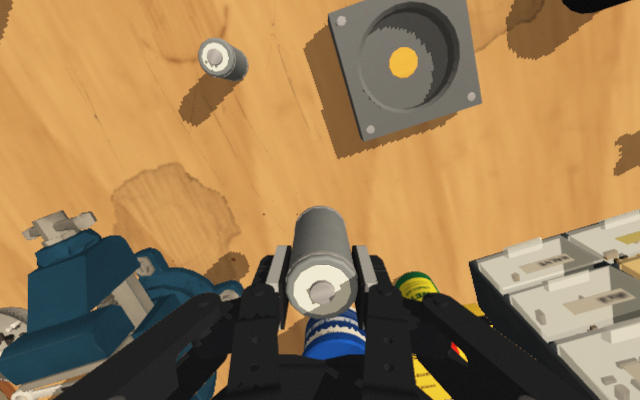

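The wrist view shows the cell held upright between the pads, its top at (322,288). I'll carry it to the carrier.

```bash
python3 -m handwheel '[{"delta_rot":[0,0,0],"travel":[0.1,0.13,-0.03],"claw":-0.5},{"delta_rot":[0,0,0],"travel":[0.22,0.27,-0.03],"claw":-0.5},{"delta_rot":[0,0,0],"travel":[0.35,0.44,-0.03],"claw":-0.5},{"delta_rot":[0,0,0],"travel":[0.47,0.59,-0.03],"claw":-0.5},{"delta_rot":[0,0,0],"travel":[0.58,0.73,-0.03],"claw":-0.5},{"delta_rot":[0,0,0],"travel":[0.66,0.82,-0.03],"claw":-0.5},{"delta_rot":[0,0,0],"travel":[0.6965,0.8677,-0.03],"claw":-0.5},{"delta_rot":[0,0,0],"travel":[0.6965,0.8677,-0.03],"claw":-0.5},{"delta_rot":[0,0,0],"travel":[0.6965,0.8677,-0.03],"claw":-0.5}]'
python3 -c "
from h import *
to(471.2,282.4,100)
s=readout.read_state()['tcp_pos']
overlay('wrist',[(471.2,282.4,42,28),(471.2,282.4,42,23),(*s[:2],s[2]+32,16),(*s[:2],s[2]-38,16)],'pics/w3.png')
overlay('side',[(471.2,282.4,42,28),(*s[:2],s[2]+32,16),(*s[:2],s[2]-38,16)],'pics/s3.png',(200,60,400,210),4)
for l in ['cell_center','carrier_center']: print(l,vision.place_of('side',l))
overlay('top',[],'pics/t3.png')
for l in ['cell_center','carrier_center']: print(l,vision.place_of('top',l))
"
```

```text
time: 5.85
tcp_pos: [470.4, 281.6, 148.5]
ee_rot: [0.17, 0.985, -0.001, -0.001]
force: [0.2, -0.2, -0.9]
opening: 30.9
t 5.85 tcp [470.4 281.6 148.5] q [ 0.34  0.33  1.66 -0.    1.16 -0.89] open 30.9 F [ 0.2 -0.2 -0.9]
travel [-0.0024  0.0044  0.1942]
cell_center []
carrier_center [{'location': [364.1, 316.5, 23.1], 'score': 0.92}, {'location': [471.0, 283.6, 24.4], 'score': 0.69}, {'location': [359.2, 218.0, 20.5], 'score': 0.6}]
cell_center [{'location': [437.8, -17.8, 23.9], 'score': 0.59}]
carrier_center [{'location': [363.9, 314.7, 18.8], 'score': 0.84}, {'location': [356.7, 215.2, 21.8], 'score': 0.7}]
```

View pics/w3.png

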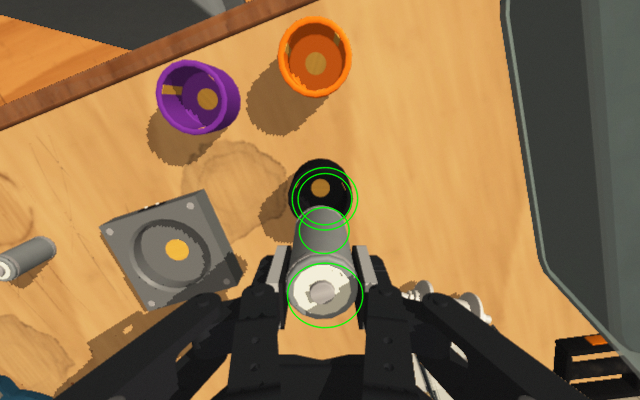

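View pics/s3.png

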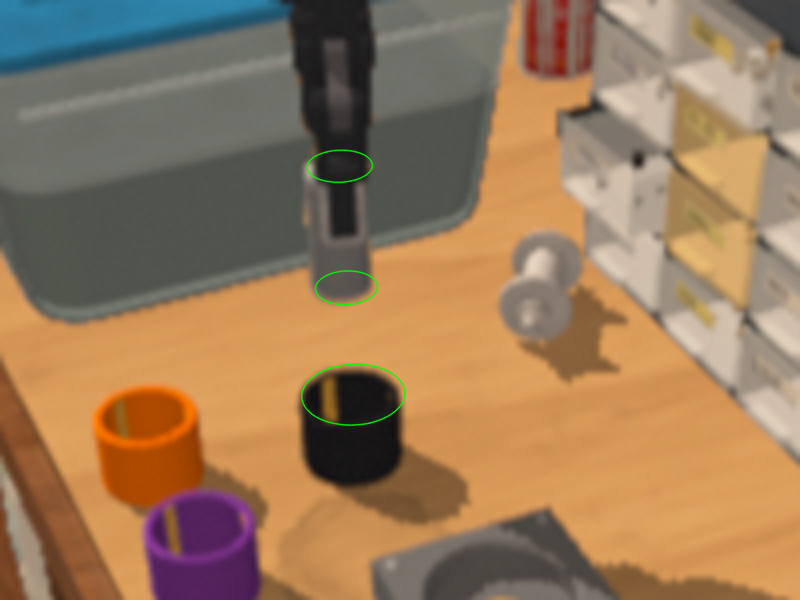

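```bash
python3 -c "
from h import *
overlay('wrist',[],'pics/w4.png',(250,140,400,250),5)
overlay('wrist',[(471.2,282.4,42,28),(471.2,282.4,42,23),(471.2,282.4,0,28)],'pics/w5.png',(250,140,400,250),5)
"
```

```text
(no output)
```

View pics/w4.png

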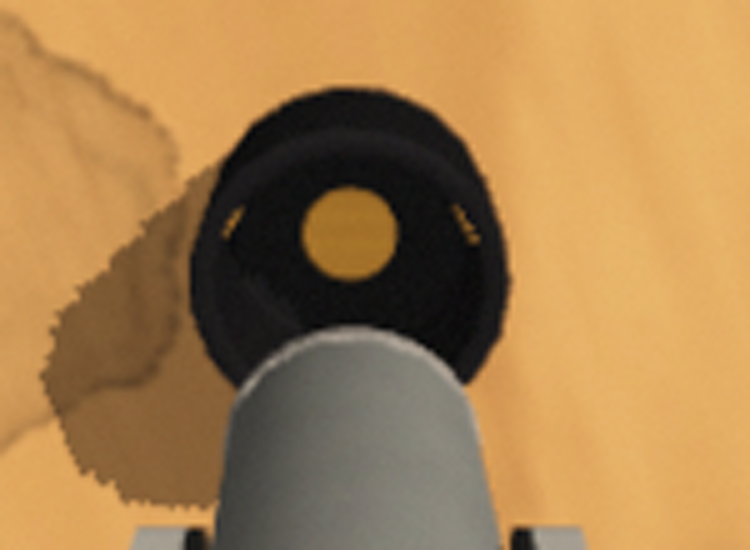

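View pics/w5.png

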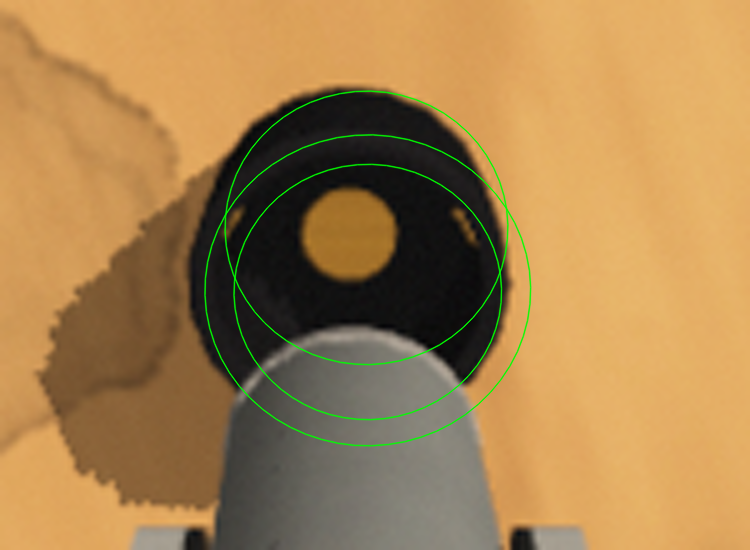

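The carrier rim (centre 350) and the cell bottom (centre 352) line up in the zoomed wrist view, and both are shifted equally from the rings. That is a camera bias, so I'll lower now.

```bash
python3 -m handwheel '[{"delta_rot":[0,0,0],"travel":[0,0,0.1],"claw":-0.5},{"delta_rot":[0,0,0],"travel":[0,0,0.18],"claw":-0.5},{"delta_rot":[0,0,0],"travel":[0,0,0.23],"claw":-0.5},{"delta_rot":[0,0,0],"travel":[0,0,0.26],"claw":-0.5},{"delta_rot":[0,0,0],"travel":[0,0,0.26],"claw":-0.5}]'
python3 -c "
from h import *
to(471.2,282.4,45)
overlay('wrist',[],'pics/w6.png',(220,130,420,280),4)
overlay('side',[],'pics/s6.png',(200,80,400,230),4)
"
```

```text
time: 6.8
tcp_pos: [470.2, 282.2, 84.0]
ee_rot: [0.171, 0.985, -0.0, -0.001]
force: [-0.0, 0.2, -0.1]
opening: 31.1
t 6.8 tcp [470.2 282.2  84. ] q [ 0.34  0.4   1.73 -0.    1.02 -0.89] open 31.1 F [-0.   0.2 -0.1]
travel [-0.0036  0.0022  0.156 ]
```

View pics/w6.png

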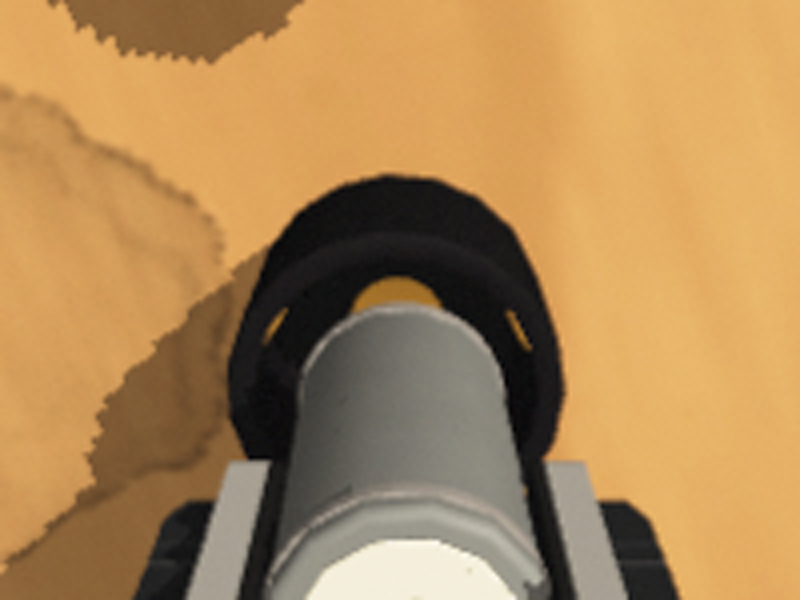

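View pics/s6.png

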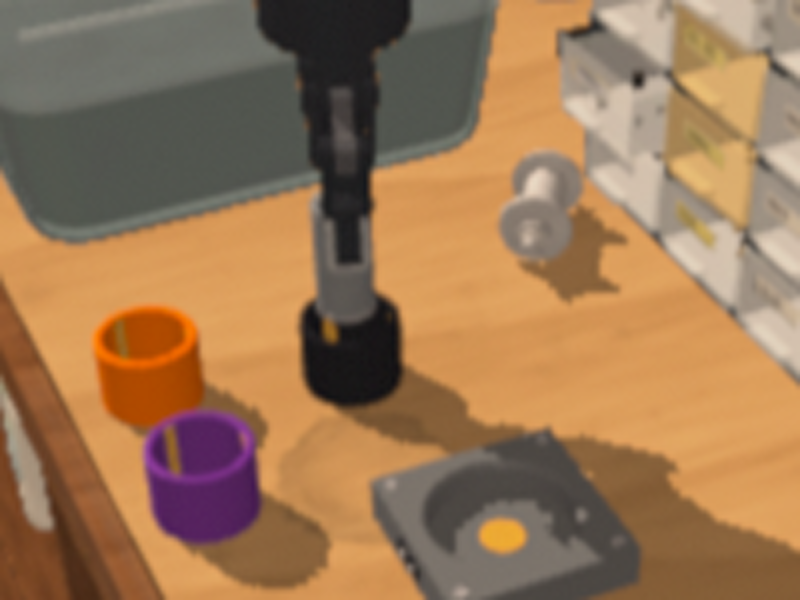

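```bash
python3 -m handwheel '[{"delta_rot":[0,0,0],"travel":[0,-0.006,0.02],"claw":-0.5},{"delta_rot":[0,0,0],"travel":[0,-0.006,0.06],"claw":-0.5},{"delta_rot":[0,0,0],"travel":[0,-0.006,0.1],"claw":-0.5},{"delta_rot":[0,0,0],"travel":[0,-0.006,0.13],"claw":-0.5},{"delta_rot":[0,0,0],"travel":[0,-0.006,0.15],"claw":-0.5},{"delta_rot":[0,0,0],"travel":[0,-0.006,0.15],"claw":-0.5},{"delta_rot":[0,0,0],"travel":[0,-0.006,0.15],"claw":-0.5}]'
python3 -c "
from h import *
to(471.2,282.4,43.7)
overlay('wrist',[],'pics/w7.png',(220,130,420,280),4)
overlay('side',[],'pics/s7.png',(200,80,400,230),4)
"
```

```text
time: 7.6
tcp_pos: [470.2, 281.0, 47.2]
ee_rot: [0.171, 0.985, -0.0, -0.0]
force: [-0.1, -0.1, -1.1]
opening: 31.2
t 7.6 tcp [470.2 281.   47.2] q [ 0.34  0.45  1.76 -0.    0.93 -0.89] open 31.2 F [-0.1 -0.1 -1.1]
travel [-0.0019  0.0066  0.0139]
```

View pics/w7.png

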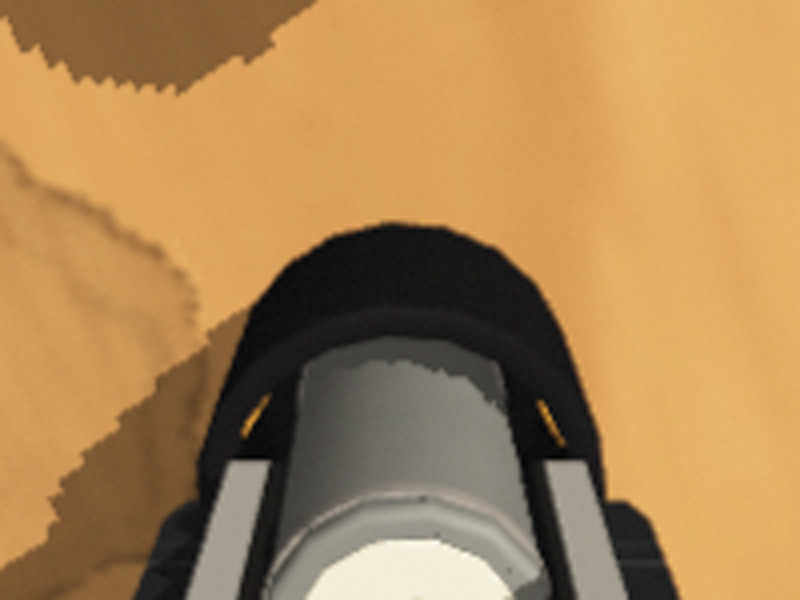

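View pics/s7.png

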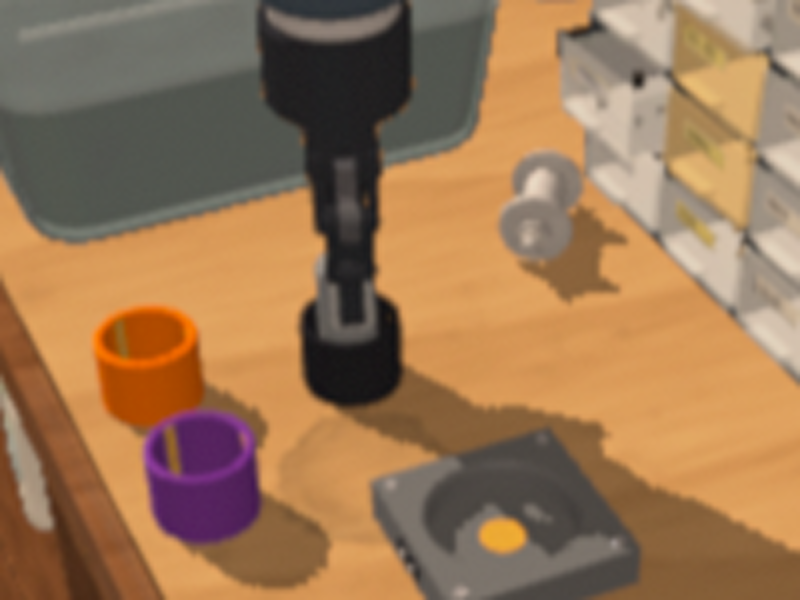

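The cell is inside the bore without contact. I'll lower it the last 3 mm, then open.

```bash
python3 -m handwheel '[{"delta_rot":[0,0,0],"travel":[0,0,0.006],"claw":-0.5},{"delta_rot":[0,0,0],"travel":[0,0,0.012],"claw":-0.5},{"delta_rot":[0,0,0],"travel":[0,0,0.012],"claw":-0.5},{"delta_rot":[0,0,0],"travel":[0,0,0.012],"claw":-0.5}]'
python3 -c "
from h import *
to(471.2,282.4,43.7)"
```

```text
time: 8.1
tcp_pos: [470.1, 281.0, 44.3]
ee_rot: [0.171, 0.985, -0.0, -0.0]
force: [-0.2, -0.5, -1.1]
opening: 31.2
t 8.1 tcp [470.1 281.   44.3] q [ 0.34  0.45  1.77  0.    0.93 -0.89] open 31.2 F [-0.2 -0.5 -1.1]
travel [-0.0022  0.0068  0.0024]
```

```bash
python3 -m handwheel '[{"delta_rot":[0,0,0],"travel":[0,0,0],"claw":-0.1},{"delta_rot":[0,0,0],"travel":[0,0,0],"claw":-0.1},{"delta_rot":[0,0,0],"travel":[0,0,0],"claw":0.2},{"delta_rot":[0,0,0],"travel":[0,0,0],"claw":1},{"delta_rot":[0,0,0],"travel":[0,0,0],"claw":1},{"delta_rot":[0,0,0],"travel":[0,0,0],"claw":1},{"delta_rot":[0,0,0],"travel":[0,0,0],"claw":1},{"delta_rot":[0,0,0],"travel":[0,0,0],"claw":1}]'
python3 -c "
from h import *
to(471.2,282.4,17)
overlay('wrist',[],'pics/w8.png')
overlay('side',[(471.2,282.4,42,28),(471.2,282.4,76,16)],'pics/s8.png',(200,80,400,230),4)
"
```

```text
time: 8.9
tcp_pos: [470.2, 281.0, 44.3]
ee_rot: [0.171, 0.985, -0.0, -0.0]
force: [0.1, -0.3, 0.0]
opening: 85.4
t 8.9 tcp [470.2 281.   44.3] q [ 0.33  0.45  1.77 -0.    0.93 -0.89] open 85.4 F [ 0.1 -0.3  0. ]
travel [-0.002   0.0068  0.1092]
```

View pics/w8.png

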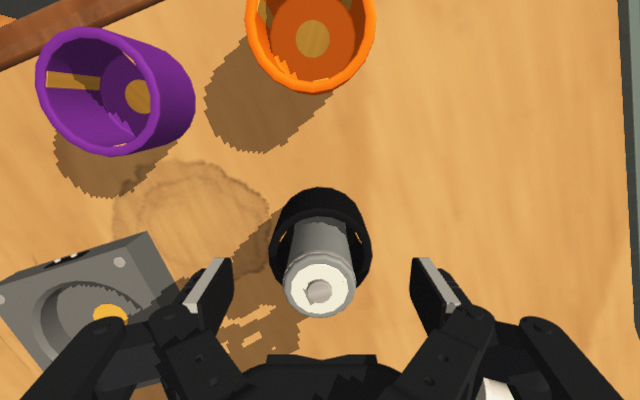

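View pics/s8.png

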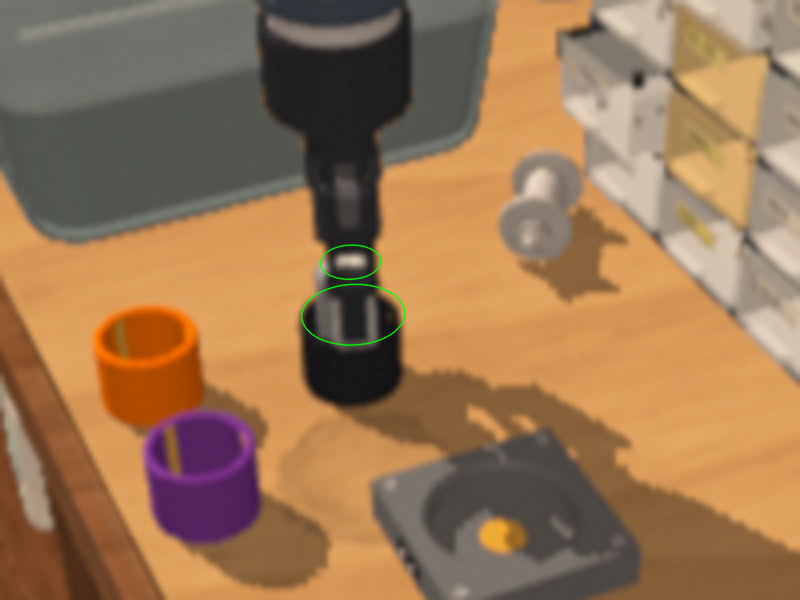

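The wrist view shows the cell upright and centred in the carrier (top at (319,290)), with the jaws open and clear on both sides. I'll lower the jaws around the carrier's wall.

```bash
python3 -m handwheel '[{"delta_rot":[0,0,0],"travel":[0,0,0.04],"claw":1},{"delta_rot":[0,0,0],"travel":[0,0,0.09],"claw":1},{"delta_rot":[0,0,0],"travel":[0,0,0.109],"claw":1},{"delta_rot":[0,0,0],"travel":[0,0,0.109],"claw":1},{"delta_rot":[0,0,0],"travel":[0,0,0.109],"claw":0.4},{"delta_rot":[0,0,0],"travel":[0,0,0.109],"claw":0},{"delta_rot":[0,0,0],"travel":[0,0,0.109],"claw":0},{"delta_rot":[0,0,0],"travel":[0,0,0.109],"claw":0},{"delta_rot":[0,0,0],"travel":[0,0,0.109],"claw":0},{"delta_rot":[0,0,0],"travel":[0,0,0.109],"claw":0},{"delta_rot":[0,0,0],"travel":[0,0,0.109],"claw":0}]' 40
python3 -c "
from h import *
to(471.2,282.4,80)
overlay('wrist',[],'pics/w9.png')
overlay('side',[],'pics/s9.png',(200,80,400,230),4)
"
```

```text
time: 10.1
tcp_pos: [470.6, 281.1, 17.6]
ee_rot: [0.171, 0.985, 0.0, 0.0]
force: [-1.4, 0.3, 5.6]
opening: 53.6
t 10.1 tcp [470.6 281.1  17.6] q [ 0.33  0.49  1.79 -0.    0.87 -0.89] open 53.6 F [-1.4  0.3  5.6]
travel [-0.0008  0.0058 -0.2498]
```

View pics/w9.png

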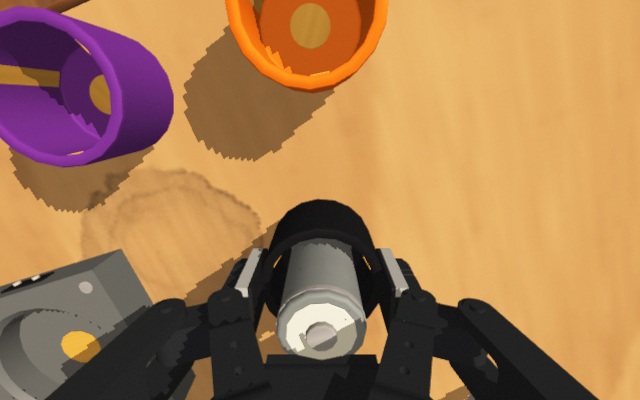

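View pics/s9.png

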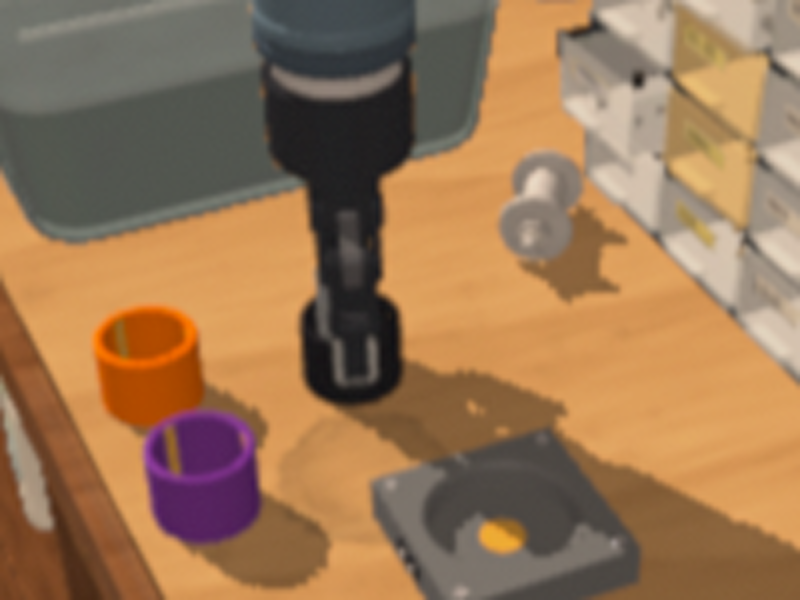

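```bash
python3 -c "
from h import *
m=vision.camera_model('side'); j=np.array([.336,.942,0]); c=np.array([470.4,281.5,0])
for r in (28,35,42):
  for z in (0,12,17,22,27):
    print(r,z,((pix(m,c-j*r+[0,0,z])+.5-[200,80])*4).round(0))
"
```

```text
28 0 [[359. 407.]]
28 12 [[358. 390.]]
28 17 [[358. 383.]]
28 22 [[357. 376.]]
28 27 [[357. 368.]]
35 0 [[360. 415.]]
35 12 [[359. 398.]]
35 17 [[358. 391.]]
35 22 [[358. 384.]]
35 27 [[358. 376.]]
42 0 [[361. 424.]]
42 12 [[360. 406.]]
42 17 [[359. 399.]]
42 22 [[359. 392.]]
42 27 [[359. 384.]]
```

The fingertips sit about 18 mm up the wall, leaving only about 2 mm over the dock's top. I'll regrip 4 mm higher for clearance.

```bash
python3 -m handwheel '[{"delta_rot":[0,0,0],"travel":[0,0,0],"claw":0.7},{"delta_rot":[0,0,0],"travel":[0,0,0],"claw":0.7},{"delta_rot":[0,0,0],"travel":[0,0,0],"claw":0.7},{"delta_rot":[0,0,0],"travel":[0,0,-0.016],"claw":0.7},{"delta_rot":[0,0,0],"travel":[0,0,-0.016],"claw":0.7},{"delta_rot":[0,0,0],"travel":[0,0,-0.016],"claw":0.2},{"delta_rot":[0,0,0],"travel":[0,0,-0.016],"claw":0},{"delta_rot":[0,0,0],"travel":[0,0,-0.016],"claw":0},{"delta_rot":[0,0,0],"travel":[0,0,-0.016],"claw":0},{"delta_rot":[0,0,0],"travel":[0,0,-0.016],"claw":0},{"delta_rot":[0,0,0],"travel":[0,0,-0.016],"claw":0}]' 40
python3 -m handwheel '[{"delta_rot":[0,0,0],"travel":[0,0,-0.04],"claw":0},{"delta_rot":[0,0,0],"travel":[0,0,-0.1],"claw":0},{"delta_rot":[0,0,0],"travel":[0,0,-0.16],"claw":0},{"delta_rot":[0,0,0],"travel":[0,0,-0.2],"claw":0},{"delta_rot":[0,0,0],"travel":[0,0,-0.2],"claw":0},{"delta_rot":[0,0,0],"travel":[0,0,-0.2],"claw":0}]'
python3 -c "
from h import *
to(481.7,120,75)
overlay('wrist',[],'pics/w10.png')
overlay('side',[],'pics/s10.png',(200,60,400,210),4)
"
```

```text
time: 11.3
tcp_pos: [470.4, 281.2, 21.4]
ee_rot: [0.171, 0.985, 0.0, 0.0]
force: [-1.0, 0.1, 6.3]
opening: 53.3
time: 11.9
tcp_pos: [469.9, 280.9, 70.9]
ee_rot: [0.171, 0.985, -0.0, -0.0]
force: [0.1, 0.7, -3.3]
opening: 53.3
t 11.9 tcp [469.9 280.9  70.9] q [ 0.33  0.41  1.74 -0.    0.98 -0.89] open 53.3 F [ 0.1  0.7 -3.3]
travel [-0.2608 -0.5902 -0.0165]
```

View pics/w10.png

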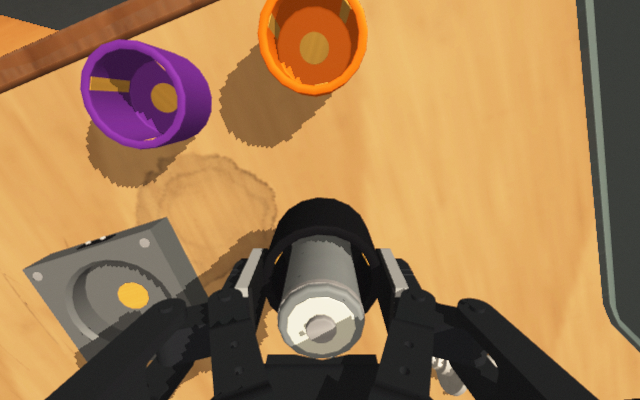

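View pics/s10.png

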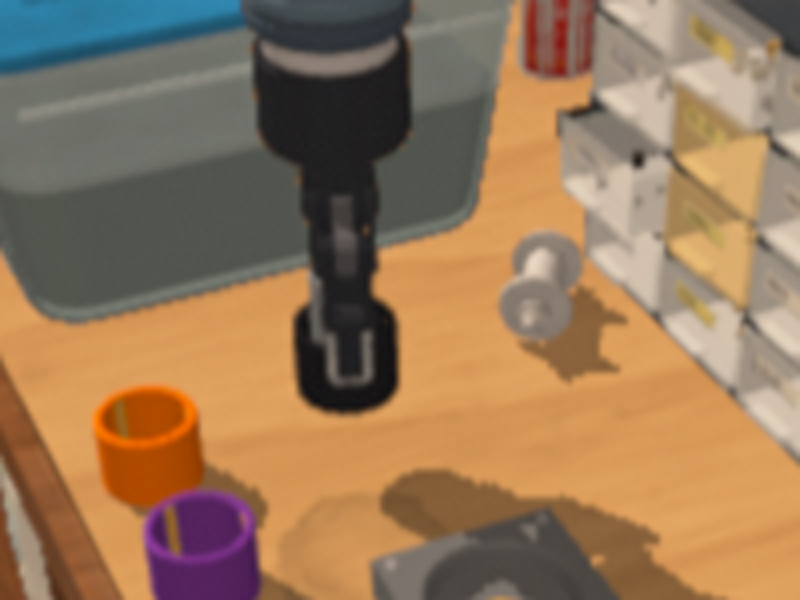

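The carrier is lifted level with the cell in it (wrist: top at (320,325); side: base clear of the bench, shadow detached). I'll carry it gently to the dock.

```bash
python3 -m handwheel '[{"delta_rot":[0,0,0],"travel":[-0.02,-0.05,-0.03],"claw":0},{"delta_rot":[0,0,0],"travel":[-0.06,-0.12,-0.03],"claw":0},{"delta_rot":[0,0,0],"travel":[-0.1,-0.22,-0.03],"claw":0},{"delta_rot":[0,0,0],"travel":[-0.15,-0.32,-0.03],"claw":0},{"delta_rot":[0,0,0],"travel":[-0.19,-0.43,-0.03],"claw":0},{"delta_rot":[0,0,0],"travel":[-0.23,-0.52,-0.03],"claw":0},{"delta_rot":[0,0,0],"travel":[-0.25,-0.57,-0.03],"claw":0},{"delta_rot":[0,0,0],"travel":[-0.261,-0.59,-0.03],"claw":0},{"delta_rot":[0,0,0],"travel":[-0.261,-0.59,-0.03],"claw":0},{"delta_rot":[0,0,0],"travel":[-0.261,-0.59,-0.03],"claw":0}]'
python3 -c "
from h import *
to(481.7,120,29.5)
s=readout.read_state()['tcp_pos']; b=s[2]-21.4
overlay('wrist',[],'pics/w11.png')
overlay('side',[(481.7,120,24,37),(*s[:2],b,28),(*s[:2],b+42,28)],'pics/s11.png',(240,110,440,260),4)
overlay('top',[(481.7,120,24,37),(*s[:2],b+42,28)],'pics/t11.png',(270,130,430,250),5)
"
```

```text
time: 13.0
tcp_pos: [482.0, 120.7, 78.6]
ee_rot: [0.17, 0.985, 0.0, -0.0]
force: [0.3, -0.0, -2.8]
opening: 53.9
t 13.0 tcp [482.  120.7  78.6] q [ 0.02  0.33  1.86  0.    0.96 -1.21] open 53.9 F [ 0.3 -0.  -2.8]
travel [ 1.000e-04 -3.100e-03  1.963e-01]
```

View pics/w11.png

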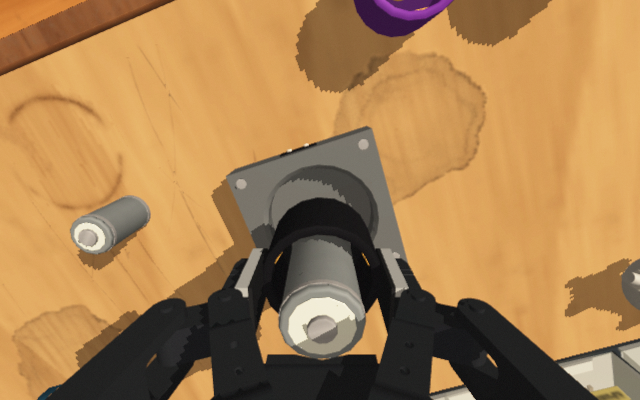

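View pics/s11.png

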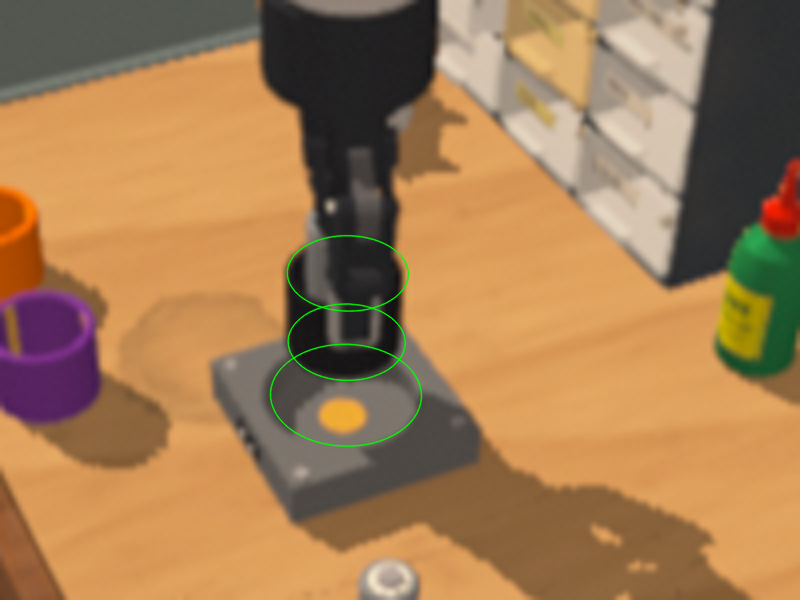

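View pics/t11.png

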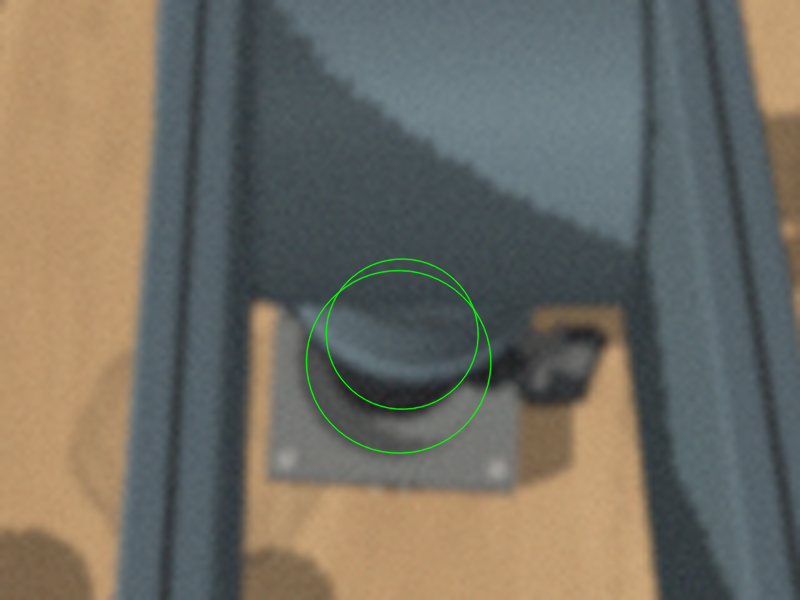

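The carrier and well rings line up in the side and top views, with the carrier centred over the well. I'll lower it in stages.

```bash
python3 -m handwheel '[{"delta_rot":[0,0,0],"travel":[0,-0.002,0.04],"claw":0},{"delta_rot":[0,0,0],"travel":[0,-0.002,0.08],"claw":0},{"delta_rot":[0,0,0],"travel":[0,-0.002,0.11],"claw":0},{"delta_rot":[0,0,0],"travel":[0,-0.002,0.12],"claw":0},{"delta_rot":[0,0,0],"travel":[0,-0.002,0.12],"claw":0}]'
python3 -c "
from h import *
to(481.7,120,30.5)
overlay('wrist',[],'pics/w12.png',(180,80,440,280),3)
overlay('side',[],'pics/s12.png',(240,110,440,260),4)
"
```

```text
time: 13.65
tcp_pos: [481.3, 119.7, 47.7]
ee_rot: [0.171, 0.985, -0.0, -0.001]
force: [-0.7, -0.6, -1.7]
opening: 53.4
t 13.65 tcp [481.3 119.7  47.7] q [ 0.02  0.37  1.89 -0.    0.88 -1.21] open 53.4 F [-0.7 -0.6 -1.7]
travel [-0.0012  0.0018  0.0689]
```

View pics/w12.png

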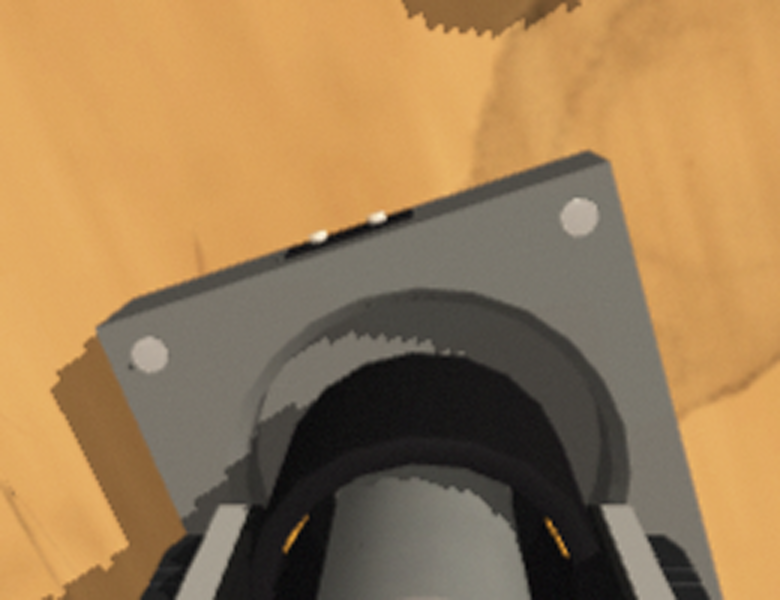

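View pics/s12.png

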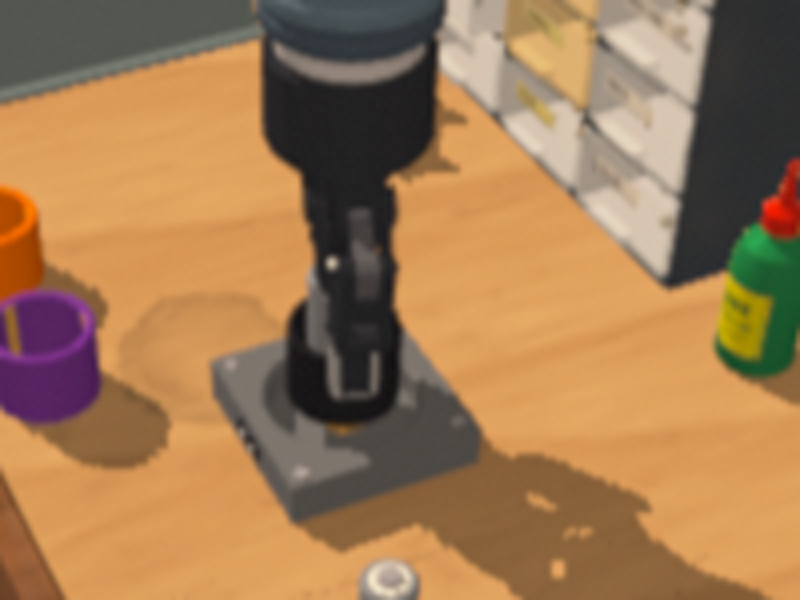

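```bash
python3 -c "
from h import *
s=readout.read_state()['tcp_pos']
overlay('wrist',[(481.7,120,24,37),(481.7,120,8,37),(481.7,120,26.3,28),(481.7,120,68.3,28)],'pics/w13.png',(180,80,440,280),3)
"
```

```text
(no output)
```

View pics/w13.png

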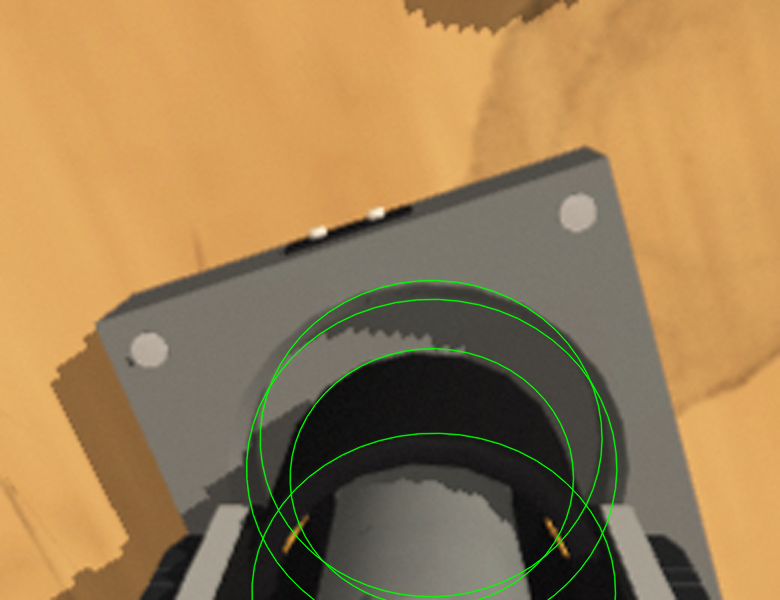

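```bash
python3 -m handwheel '[{"delta_rot":[0,0,0],"travel":[0.002,0.01,0],"claw":0},{"delta_rot":[0,0,0],"travel":[0.002,0.01,0.03],"claw":0},{"delta_rot":[0,0,0],"travel":[0.002,0.01,0.05],"claw":0},{"delta_rot":[0,0,0],"travel":[0.002,0.01,0.062],"claw":0},{"delta_rot":[0,0,0],"travel":[0.002,0.01,0.068],"claw":0},{"delta_rot":[0,0,0],"travel":[0.002,0.01,0.068],"claw":0},{"delta_rot":[0,0,0],"travel":[0.002,0.01,0.068],"claw":0}]'
python3 -c "
from h import *
to(481.7,120,29.5)
overlay('wrist',[],'pics/w14.png',(180,80,440,280),3)
overlay('side',[],'pics/s14.png',(240,110,440,260),4)
"
```

```text
time: 14.5
tcp_pos: [482.3, 122.2, 31.6]
ee_rot: [0.171, 0.985, -0.0, -0.0]
force: [-0.7, 0.4, -2.2]
opening: 54.0
t 14.5 tcp [482.3 122.2  31.6] q [ 0.02  0.4   1.9  -0.    0.84 -1.2 ] open 54.0 F [-0.7  0.4 -2.2]
travel [-0.0007 -0.009   0.0082]
```

View pics/w14.png

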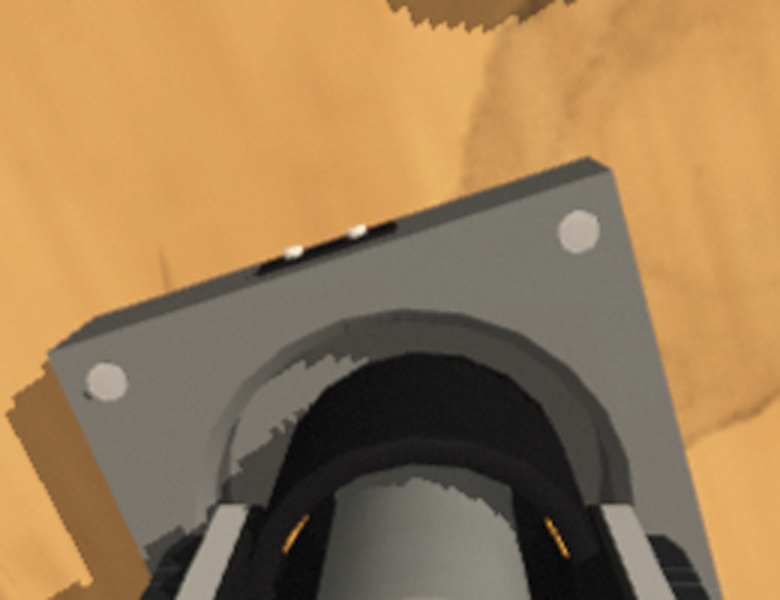

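View pics/s14.png

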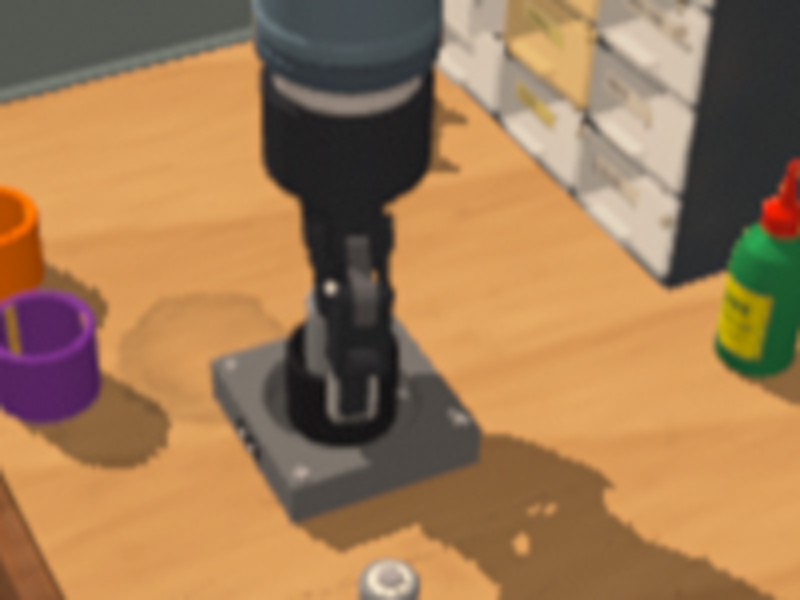

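In the wrist view the carrier (centre 428) is centred in the well (220 to 630). I'll lower the last 2 mm and watch the force.

```bash
python3 -m handwheel '[{"delta_rot":[0,0,0],"travel":[0,0,0.003],"claw":0},{"delta_rot":[0,0,0],"travel":[0,0,0.006],"claw":0},{"delta_rot":[0,0,0],"travel":[0,0,0.007],"claw":0},{"delta_rot":[0,0,0],"travel":[0,0,0.007],"claw":0}]'; python3 -c "
from h import *
to(481.7,120,29.5)"
```

```text
time: 15.0
tcp_pos: [482.2, 122.2, 29.8]
ee_rot: [0.171, 0.985, -0.0, -0.0]
force: [-0.4, -0.7, -2.4]
opening: 53.7
t 15.0 tcp [482.2 122.2  29.8] q [ 0.02  0.4   1.9   0.    0.84 -1.2 ] open 53.7 F [-0.4 -0.7 -2.4]
travel [-0.0011 -0.009   0.0011]
```

```bash
python3 -m handwheel '[{"delta_rot":[0,0,0],"travel":[0,0,0.002],"claw":0},{"delta_rot":[0,0,0],"travel":[0,0,0.004],"claw":0},{"delta_rot":[0,0,0],"travel":[0,0,0.004],"claw":0}]'
```

```text
time: 15.3
tcp_pos: [482.3, 122.2, 29.4]
ee_rot: [0.171, 0.985, -0.0, 0.0]
force: [-1.9, -0.9, 4.3]
opening: 53.5
```

Contact with the floor (+4 N). I'll release gently.

```bash
python3 -m handwheel '[{"delta_rot":[0,0,0],"travel":[0,0,0],"claw":0.4},{"delta_rot":[0,0,0],"travel":[0,0,0],"claw":0.5},{"delta_rot":[0,0,0],"travel":[0,0,0],"claw":1},{"delta_rot":[0,0,0],"travel":[0,0,0],"claw":1},{"delta_rot":[0,0,0],"travel":[0,0,0],"claw":1},{"delta_rot":[0,0,0],"travel":[0,0,0],"claw":1}]'
python3 -c "
from h import *
to(481.7,120,150)
overlay('wrist',[],'pics/w15.png')"
```

```text
time: 15.9
tcp_pos: [482.3, 122.2, 28.8]
ee_rot: [0.171, 0.985, -0.0, -0.0]
force: [0.1, -0.1, 0.1]
opening: 85.7
t 15.9 tcp [482.3 122.2  28.8] q [ 0.02  0.4   1.9  -0.    0.84 -1.2 ] open 85.7 F [ 0.1 -0.1  0.1]
travel [-0.0009 -0.009  -0.4849]
```

View pics/w15.png

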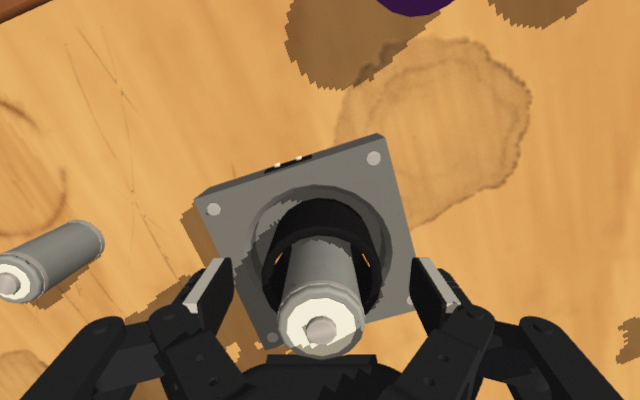

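The fingers are open and clear, and the carrier and cell stand in the well. I'll retract straight up, then aside for a clear view.

```bash
python3 -m handwheel '[{"delta_rot":[0,0,0],"travel":[0,0,-0.1],"claw":1},{"delta_rot":[0,0,0],"travel":[0,0,-0.25],"claw":1},{"delta_rot":[0,0,0],"travel":[0,0,-0.42],"claw":1},{"delta_rot":[0,0,0],"travel":[0,0,-0.6],"claw":1},{"delta_rot":[0,0,0],"travel":[0,0,-0.75],"claw":1},{"delta_rot":[0,0,0],"travel":[0.15,0.3,-0.75],"claw":1},{"delta_rot":[0,0,0],"travel":[0.3,0.6,-0.75],"claw":1},{"delta_rot":[0,0,0],"travel":[0.4,0.9,-0.75],"claw":1},{"delta_rot":[0,0,0],"travel":[0.4,0.9,-0.75],"claw":1},{"delta_rot":[0,0,0],"travel":[0.4,0.9,-0.75],"claw":1},{"delta_rot":[0,0,0],"travel":[0.4,0.9,-0.75],"claw":1},{"delta_rot":[0,0,0],"travel":[0.4,0.9,-0.75],"claw":1}]'
python3 -c "
from h import *
R1=[(481.7,120,24,37),(481.7,120,50,28),(481.7,120,84,16),(435.4,-16.2,50,13)]
overlay('side',R1,'pics/s16.png',(240,110,440,260),4)
for l in ['cell_center','carrier_center','dock_well','small_cell_center']: print(l,vision.place_of('side',l))
overlay('top',R1,'pics/t16.png',(270,130,430,250),5)
for l in ['cell_center','carrier_center','dock_well','small_cell_center']: print(l,vision.place_of('top',l))
"
```

```text
time: 17.15
tcp_pos: [463.0, 368.4, 215.7]
ee_rot: [0.169, 0.986, -0.001, -0.0]
force: [1.1, 0.9, 0.0]
opening: 85.3
cell_center [{'location': [481.1, 124.1, 50.0], 'score': 0.7}]
carrier_center [{'location': [356.4, 215.3, 20.0], 'score': 0.9}, {'location': [482.1, 125.7, 32.9], 'score': 0.65}]
dock_well [{'location': [485.1, 119.8, 9.0], 'score': 0.77}]
small_cell_center [{'location': [435.8, -16.4, 28.7], 'score': 0.72}]
cell_center [{'location': [479.8, 121.1, 46.2], 'score': 0.79}]
carrier_center [{'location': [478.3, 122.9, 30.2], 'score': 0.8}, {'location': [357.2, 212.4, 22.8], 'score': 0.71}, {'location': [364.3, 314.3, 21.4], 'score': 0.56}]
dock_well [{'location': [480.4, 117.9, 10.1], 'score': 0.57}]
small_cell_center [{'location': [437.9, -12.8, 21.9], 'score': 0.5}]
```

View pics/s16.png

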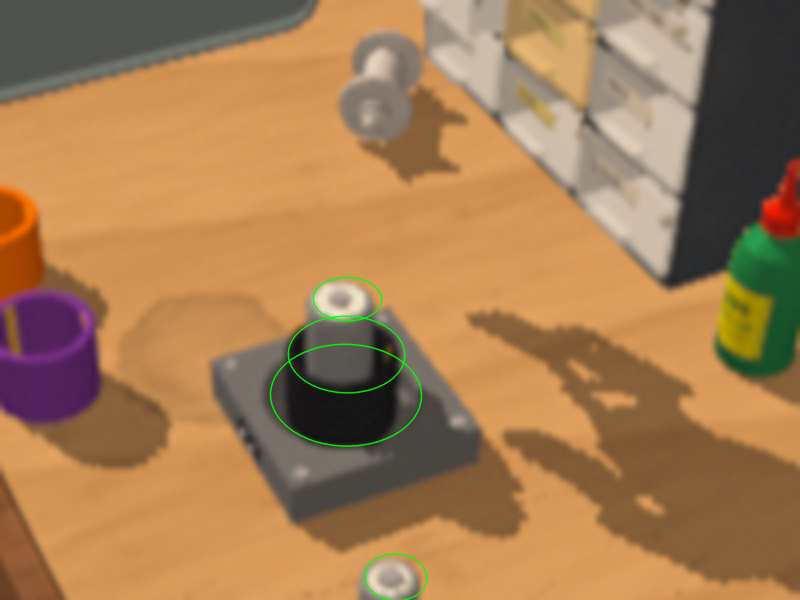

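View pics/t16.png

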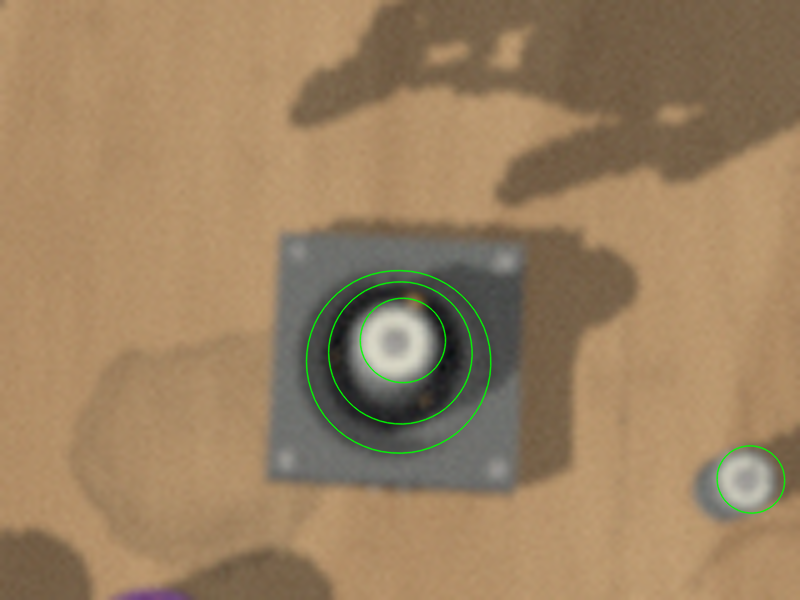

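In both views the cell is upright in the carrier, which sits in the well within about 3 mm of centre. The small cell has not moved, so I'll hand in.

```bash
python3 -c "
from station import arm,readout
print(readout.read_state()['joint_velocities'].round(3) if hasattr(readout.read_state()['joint_velocities'],'round') else readout.read_state()['joint_velocities'])
print(arm.hand_in())"
```

```text
[ 0.009  0.002 -0.001 -0.001 -0.003  0.   ]
the job is handed in; nothing more can be done
None
```

I stood the larger cell in the black carrier on the bench and let go of it. Then I picked up the loaded carrier by its outer wall, set it in the dock's well, backed the arm clear and handed in at about 17.5 s of the 58 s. The hand-in gives no verdict.

- **Seating:** I lowered the carrier until the force showed contact with the well floor (about +4 N), then released it. In the last top and side pictures the carrier is upright in the well and the cell upright inside it.
- **Centring:** the pictures put the carrier about 3 mm from the well's centre. The networks' separate estimates gave 5–7 mm, each good to about 4 mm; the limit is 12 mm.
- **Height:** the networks put the carrier's centre at 30–33 mm (29 mm if fully home) and the cell's at 46–50 mm (49 mm expected), within their error.
- **Other objects:** the smaller cell still stands where it was, within measuring error, and I never touched the orange and purple look-alikes.
- **Disagreements:** the wrist camera read 2–3 mm to one side. I allowed for this by comparing the parts with each other in the same picture, and moved the carrier about 2.5 mm before lowering it into the well. The fingers read 53–54 mm while gripping the 56 mm carrier, and I did not find out why, but the grip held.

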